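Set the cut-off stop to a pattern handle

ROBOT

A 6-joint arm with a two-finger parallel gripper is mounted at the origin on the work surface. World frame = base frame: x ahead of the robot, y to its left, z up, the work surface at z = 0. Lengths are in m, angles in rad, forces in N, time in s.
With the tool pointing down it reaches from about 0.25 to 0.775 m from the base axis. Payload 4 kg.
Tool frame: the origin (TCP) lies at the very end of the fingers, on their centre line; the grasp point (between the pads) lies 19 mm behind it (manip.grip_depth is the distance from the TCP to the grasp point, in m); z points along the fingers, y is the direction in which the jaws open and shut (so a half turn about z gives the same grasp; the last joint's range is limited). The gripper opens to 85 mm and grips with 20 to 120 N. Pads are 22 mm wide; open, the fingers measure 114 mm over their backs; the gripper's body (76 mm by 85 mm) begins 54 mm behind the grasp point. The pads swing forward as they close: fully open they stand 13 mm farther back than shut.
Start: joints at [-1.433, 0.087, 1.371, -0, 1.684, -0.103], TCP at [0.131, -0.534, 0.231] pointing down, gripper open.
Joint ranges: [-3.1, 3.1], [-0.76, 2.03], [0.27, 2.55], [-1.08, 4.22], [0.17, 2.65], [-2.57, 2.57]. Speed limits (rad/s): [2.79, 2.79, 3.14, 3.14, 3.14, 3.14].

INTERFACE

Orientations are given as a unit quaternion [w, x, y, z].
In Python, from rig import telemetry, vision, workorder, finder, manip gives the robot as it stands. The module is installed in compiled form; this text tells all that it offers.
- The arm moves only by the shell command python3 -m inch 'ROWS' [FORCE]. ROWS is JSON, a list of rows, each a list of 5 numbers: the shift along the tool's x, y, z in cm, then the turn about the tool's z in degrees, then the closure, from 0 (fully open) to 1 (shut). In form: [[dx, dy, dz, yaw, jaw], ...]. A call has 1 to 10 rows; each row shifts and turns the commanded pose from where the row before left it, along the tool's axes as they then stand; what a row does not reach is not made up. A row lasts 1/8 s, in which the tool goes at most 62.5 mm and 10.7 degrees, less where a joint would pass 70% of its speed; a pose out of reach is approached as far as the arm can. A call is refused whole if a number of a shift passes 6.25 or a number of a turn 10.7, either way. A call with a gripper value outside its range is refused whole. The fingers move at their own pace and stop on an object; FORCE is the grip in N (left out, the last holds). Time passes only in rows, so rows that do not move let the fingers close. It gives the time, the measured TCP pose, the force and the opening at its end, in the units of the state.
- telemetry.observe(): the state, without advancing time (a new reading comes with each control period).
- vision.get_image(name): name is "scene" or "top"; returns (picture, depth): 384x512x3 uint8, red, green, blue; 384x512 float32, m along the optical axis (not along the pixel's ray), 0 where there is no reading.
- vision.calibration(name): a dict with "fov_y" (degrees; the focal length in pixels is half the picture's height over the tangent of half this angle, whatever the lens; pixels are square), "cx", "cy" (the principal point, pixels), "rvec" (rotation vector, rad) and "tvec" (3), from world to camera coordinates, as OpenCV has them. Camera axes: x right, y down, z forward; pixel columns grow to the right and rows downward; lengths in m; the calibration is good to about 2 mm. A picture is of the moment at which its call begins. calibration takes no time and is no camera call.
- workorder.hand_in(): hands the job in, once; it reports no verdict.
Trained networks look in the newest picture that a camera, given by its name, has taken for a name from the list of things; names that differ only in an ending like _2 or _b are one class to them, and where a whole thing is asked for, a point or a joint stands for the part that bears it (a point fixed in the world has none). Each returns a list of dicts, best first, with "confidence" (0 to 1); they miss things now and then, are a little off and sometimes report something else, mostly with a low value. They report only what shows in the picture. A call takes as long as a camera call. They do not tell look-alikes from the thing itself.
- finder.recognise(camera, thing): "rect" ([left, top, width, height] in pixels, round what is visible of it).
- finder.mark_of(camera, thing): "centre" ([column, row] in pixels: a listed point, or the origin of a listed thing).
The state is a dict: "clock": time; "joint_pos": joint angles; "dq": joint speeds; "tau": joint torques, N m; "ee_pos": TCP position; "eef_rot": TCP orientation; "contact_force": force on the tool from outside, world axes, zero at the start; "torque": the same for the moment, N m; "gripper_width": finger opening in m.
Only numpy, scipy, OpenCV 4.12 (cv2) and the standard library are available. Lean on these libraries where they do the work, as an engineer would, in place of code of your own. Each camera call takes 0.05 s, during which the arm holds its last target.

TASK

Set the length stop of the hand-saw cut-off station to the wooden pattern handle lying in its trough: turn the round black knob on the carriage clockwise so that the stop slides the handle up against the steel plate in the saw guide, and go on until the handle is just nipped between stop and plate, with a light steady pressure for a moment and without forcing it. Then swing the carriage's clamp lever fully over to lock the setting, let go, leave the handle nipped where it is and do not disturb the things lying around.

Things in the scene. Friction and masses are not known exactly. Their poses are not given: they have to be found in the camera images.
- station: Cut-off station, fixed: plywood board 200 x 540 x 18 mm carrying an aluminium rail and, 75 mm beyond it, a wooden V trough (parallel). Origin: on the bench under the rail's axis. Its x points across from rail to trough, its y runs along the rail towards the saw guide, z up.
- knob_grip (a point): Middle of the round knurled black knob on the carriage: 45 mm across, 28 mm tall, vertical axis, 114 mm above the bench. Below its underside 18 mm are free above the carriage's flange, only a thin stem there; nothing stands beside it within 55 mm. It travels with the carriage as it is turned.
- knob (a joint): Turning of the knob, 0 at the start, growing clockwise seen from above, up to 6.4 rad. A pinion under it rolls on the rail's rack: each radian clockwise carries carriage, knob and stop 12 mm along station +y. A brake of about 0.3 N m holds it where it is left, so the carriage must be turned, not shoved. Pressure on the stop adds 0.012 N m per newton to the turning moment.
- stop: Steel stop foot on the carriage's arm, over the trough: round face 22 mm across. Origin in the middle of the face, 44 mm above the bench, looking along station +y; axes as the station's. Moves with the carriage (grey, top 78 mm above the bench); the arm gives 0.1 mm per newton. The knob's axis is 75 mm in station -x and 45 mm in station -y of it.
- pattern: Loose wooden pattern handle, round, 28 mm thick, roughly 160 mm long (somewhere from 155 to 165: its exact length is what the stop is being set to), about 80 g, lying in the V trough between stop and plate, with gaps at both ends. Origin in its middle; its y axis runs along it.
- saw_guide: Fixed beech saw guide (mitre block) over the trough's far end: two cheeks 18 x 112 mm, tops 84 mm above the bench, with a 3 mm steel setting plate standing in its saw slot, 97 mm high. Origin under the plate's face, 18 mm above the bench; axes as the station's.
- plate_face (a point): Point on the face of the setting plate that looks to the stop (station -y), where the handle's end is to rest: on the handle's axis, 44 mm above the bench. Axes as the station's.
- lever (a joint): Clamp lever on top of the carriage, vertical pivot. 0: open, pointing to station -x (to the robot's side). Grows counter-clockwise seen from above to its end stop at 1.45 rad, locked, where it points nearly along station -y. Starts at 0 to 0.25. Friction 0.09 N m (1.5 N at its tip).
- lever_tip (a point): Thick end of the black clamp lever's arm (round, 16 mm thick), 60 mm out from its pivot and 117 mm above the bench; open space beneath and beside it.
- lever_hub (a point): Point on the clamp lever's vertical pivot axis, 104 mm above the bench, 85 mm from the knob's axis in station -y; moves with the carriage. Its hub is 24 mm across, top 108 mm above the bench.
- backsaw: Bystander: back saw lying flat on the bench beyond the station, blade 260 mm, wooden handle.
- tape: Bystander: grey tape measure, 66 x 34 x 63 mm, standing on the bench to the left.
- bolt_tray: Bystander: open blue sheet-steel tray 150 x 200 x 55 mm with bolts and nuts, to the left.
- carton: Bystander: cardboard carton 100 x 130 x 60 mm on the bench to the right.
Things that resemble listed ones, but are neither listed nor needed, are in the scene too. There is more than one size of the pattern; the job needs the middle-sized.

How it is judged:
On the way, in this order (a step that is already met when the one before it is completed fails the run):
1. the stop nips the handle against the plate: at least 2 N at both ends of the handle for 0.2 s (contact force between each of stop, saw_guide and pattern above 2 N), for 0.2 s.
2. the clamp lever is swung over, past 1.25 rad (value of joint lever above 1.25 rad), for 0.2 s.
At the end, for the whole second after the job is handed in: The clamp lever is past 1.25 rad, and the handle lies still in the trough, end on to the plate, still nipped: at least 1 N between stop and handle and between handle and plate (value of joint lever above 1.25 rad and contact force between each of stop, saw_guide and pattern above 1 N and horizontal distance between pattern and plate_face below 0.085 m and linear speed of pattern below 0.01 m/s); the robot touches nothing.
It fails at once if the handle is forced: the stop presses on it with more than 25 N (contact force between stop and pattern above 25 N).
It fails at once if a bystander is shifted by more than 30 mm (distance of any of backsaw, tape, bolt_tray, carton from where it was at the start of the episode above 0.03 m).
It also fails if it takes over 67 s, if anything falls off the work surface, if the arm or the gripper's body presses on something with over 40 N, if the wrist force passes 120 N, or if a joint passes its speed limit or range.

## Working session

There is one attempt and no reset: what is moved stays moved. The work goes in short steps, Python scripts to look and compute and a shell command to move; the robot and the scene stay as the last step left them, time stands still between calls to the robot, and variables do not carry over. Pictures are saved under pics/ and viewed, and the job is handed in when it is done.

```bash
mkdir -p pics; cat > h.py <<'E'
import numpy as np, cv2
from rig import telemetry, vision, workorder, finder, manip
from scipy.spatial.transform import Rotation as R
def cal(n):
    c=vision.calibration(n); f=192/np.tan(np.radians(c['fov_y'])/2)
    return f,c['cx'],c['cy'],R.from_rotvec(np.array(c['rvec']).ravel()).as_matrix(),np.array(c['tvec']).ravel(),c
def world(n,u,v,d):
    f,cx,cy,M,t,_=cal(n); p=np.array([(u-cx)/f*d,(v-cy)/f*d,d]); return M.T@(p-t)
def onz(n,u,v,z):
    f,cx,cy,M,t,_=cal(n); r=M.T@np.array([(u-cx)/f,(v-cy)/f,1]); o=-M.T@t; return o+r*(z-o[2])/r[2]
def proj(n,p):
    f,cx,cy,M,t,_=cal(n); q=M@np.array(p)+t; return q[:2]/q[2]*f+[cx,cy]
def shot(n,name):
    im,d=vision.get_image(n); cv2.imwrite(f'pics/{name}.png',im[:,:,::-1]); np.save(f'pics/{name}.npy',d); return im,d
E
python3 - <<'E'
from h import *
print(telemetry.observe())
for n in('scene','top'):
    print(cal(n)[5]); im,d=shot(n,n+'0')
    for t in('knob_grip','lever_tip','lever_hub','stop','pattern','plate_face','saw_guide','station'):
        r=finder.mark_of(n,t); print(n,t,[(round(x['confidence'],2),np.round(x['centre'],1)) for x in r[:4]])
E
```

```text
{'clock': 0.0, 'joint_pos': array([-1.43309867e+00,  8.80228159e-02,  1.37229847e+00,  2.94248828e-05,
        1.68358764e+00, -1.03087824e-01]), 'dq': array([-3.33322903e-04, -8.22368019e-05,  9.29525036e-04, -1.41918153e-03,
        1.89492411e-03,  4.32086466e-04]), 'tau': array([ 6.56860311e-05, -3.51863694e+01, -3.13272357e+01, -2.14344050e-04,
        1.07812596e-02, -8.07059507e-06]), 'ee_pos': array([ 0.13109805, -0.53363036,  0.23007963]), 'eef_rot': array([-1.15821394e-03,  9.92760681e-01,  1.20103661e-01, -5.42174266e-06]), 'contact_force': array([-0.48622369, -0.641524  , -0.64439482]), 'torque': array([ 0.028527  , -0.00699356,  0.01523041]), 'gripper_width': 0.08553613545465275}
{'fov_y': 51.794434336667734, 'cx': 257.7463669886923, 'cy': 195.28452157332444, 'rvec': array([ 2.35808202,  0.97077635, -0.28654273]), 'tvec': array([-0.38337726, -0.26036309,  1.54230215])}
scene knob_grip [(0.65, array([235.9, 213.2])), (0.36, array([202.4, 218.8]))]
scene lever_tip [(0.68, array([199. , 218.7]))]
scene lever_hub [(0.49, array([219.7, 230.3]))]
scene stop [(0.57, array([262.
[... 208 characters left out ...]
191.7]))]
scene station [(0.94, array([258. , 205.8]))]
{'fov_y': 48.615250215597236, 'cx': 252.29652039647775, 'cy': 193.01543678048228, 'rvec': array([ 2.17224336, -2.03655488,  0.22501746]), 'tvec': array([-0.02678601,  0.57811475,  1.25308789])}
top knob_grip [(0.49, array([288.3, 206.7])), (0.15, array([316.3, 224.7]))]
top lever_tip [(0.73, array([317.5, 227.5]))]
top lever_hub [(0.52, array([317.2, 203.8]))]
top stop [(0.5, array([269.9, 184.1]))]
top pattern [(0.71, array([339.8, 294.2])), (0.63, array([239.5, 188.1])), (0.58, array([249.5, 267.8]))]
top plate_face [(0.82, array([213.2, 189.2]))]
top saw_guide [(0.87, array([210.3, 187.6]))]
top station [(0.8, array([249.5, 208.5]))]
```

```bash
python3 - <<'E'
from h import *
a=cv2.imread('pics/top0.png'); cv2.imwrite('pics/top0c.png',cv2.resize(a[130:320,150:380],None,fx=3.4,fy=3.1,interpolation=cv2.INTER_CUBIC))
for n,u,v,z in [('top',288.3,206.7,.114),('scene',235.9,213.2,.114),('top',317.5,227.5,.117),('scene',199,218.7,.117),('top',317.2,203.8,.104),('scene',219.7,230.3,.104),('top',269.9,184.1,.044),('scene',262.5,229,.044),('top',213.2,189.2,.044),('scene',299.2,188.3,.044),('top',249.5,208.5,0),('scene',258,205.8,0)]:
    print(n,np.round(onz(n,u,v,z),4))
E
```

```text
top [ 0.533  -0.0988  0.114 ]
scene [ 0.5489 -0.1085  0.114 ]
top [ 0.4763 -0.1863  0.117 ]
scene [ 0.4872 -0.2004  0.117 ]
top [ 0.5493 -0.1852  0.104 ]
scene [ 0.5535 -0.1793  0.104 ]
top [ 0.6151 -0.0429  0.044 ]
scene [ 0.6162 -0.0605  0.044 ]
top [0.5871 0.1343 0.044 ]
scene [0.5935 0.1408 0.044 ]
top [0.5409 0.0169 0.    ]
scene [0.5251 0.0134 0.    ]
```

View pics/top0.png

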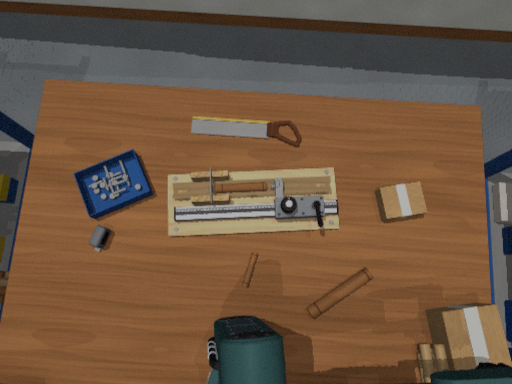

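View pics/scene0.png

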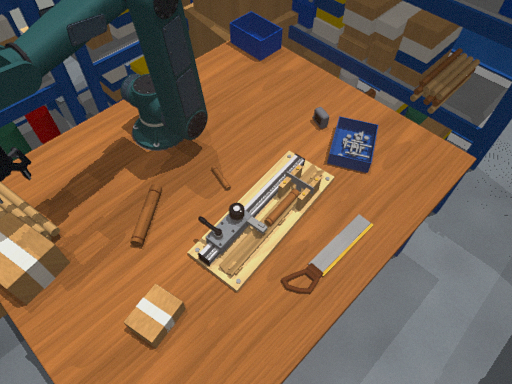

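View pics/top0c.png

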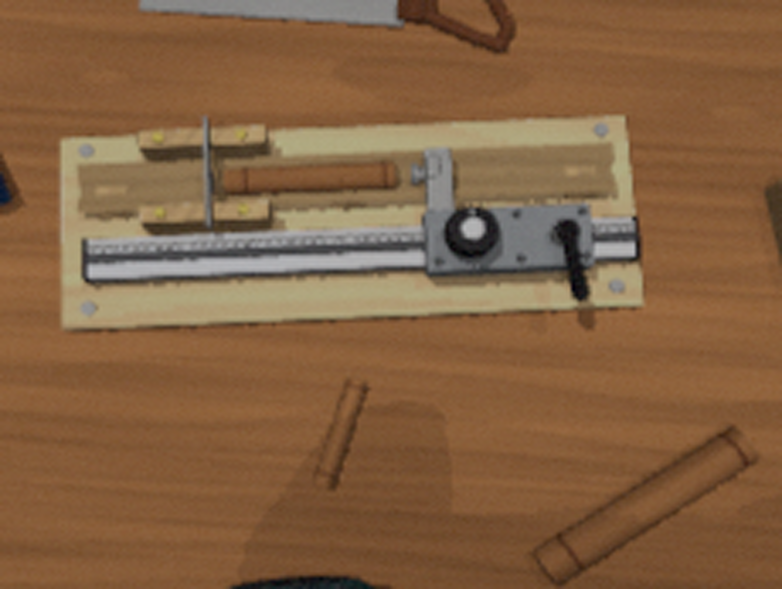

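The top picture shows the station with the knob at about (288,206), lever tip at (319,225) and plate at (211,188). There are three handle-like things: (240,188) in the trough, a small one at (250,268) and a large one at (340,294). The middle-sized one in the trough is the pattern, and the enlarged crop confirms it. Next I refine the geometry from depth.

```bash
python3 - <<'E'
from h import *
c=[onz('top',u,v,.018) for u,v in [(168.2,175.2),(334.4,167.4),(338.8,228.4),(168.2,235.8)]]
for p in c: print(np.round(p,4))
d01=c[0]-c[1]; d32=c[3]-c[2]; print('len',np.linalg.norm(d01),np.linalg.norm(d32),np.degrees(np.arctan2(d01[1],d01[0])),np.degrees(np.arctan2(d32[1],d32[0])))
for n in('top','scene'):
    d=np.load(f'pics/{n}0.npy'); f,cx,cy,M,t,_=cal(n)
    v,u=np.mgrid[:384,:512]; P=np.stack([(u-cx)/f*d,(v-cy)/f*d,d],-1); W=(P-t)@M
    im=cv2.imread(f'pics/{n}0.png').astype(int)
    m=(W[...,2]>.121)&(W[...,2]<.135)&(abs(W[...,0]-.54)<.035)&(abs(W[...,1]+.1)<.035)&(d>0)
    q=W[m]; print(n,'knob top',m.sum(),q.mean(0),(q.max(0)+q.min(0))/2,np.ptp(q,axis=0))
    m=(W[...,2]>.09)&(W[...,2]<.14)&(W[...,0]>.44)&(W[...,0]<.6)&(W[...,1]>-.23)&(W[...,1]<-.145)&(d>0)
    q=W[m]; print('lever',m.sum(),q.mean(0),q.min(0),q.max(0))
    i=np.argsort(q[:,0])[:8]; print(np.round(q[i],3).tolist())
    m=(W[...,2]>.088)&(W[...,2]<.105)&(W[...,0]>.5)&(W[...,0]<.68)&(W[...,1]>.09)&(W[...,1]<.17)&(d>0)
    q=W[m]; print('plate',m.sum(),q.mean(0),q.min(0),q.max(0))
E
```

```text
[0.6297 0.2859 0.018 ]
[ 0.6908 -0.2498  0.018 ]
[ 0.4923 -0.2681  0.018 ]
[0.4345 0.2651 0.018 ]
len 0.5391799679498638 0.5362940457790102 96.50717406148688 96.18881712402234
top knob top 189 [ 0.53822681 -0.09856975  0.12764954] [ 0.53837482 -0.09821799  0.12728314] [0.04473    0.04397394 0.01229939]
lever 146 [ 0.52042122 -0.18717947  0.11325346] [ 0.47797272 -0.20192967  0.09251394] [ 0.55780822 -0.17123471  0.12642172]
[[0.478, -0.193, 0.119], [0.479, -0.197, 0.117], [0.48, -0.192, 0.126], [0.48, -0.198, 0.126], [0.48, -0.19, 0.121], [0.48, -0.195, 0.123], [0.483, -0.192, 0.126], [0.483, -0.198, 0.125]]
plate 62 [0.58586051 0.13625575 0.09435545] [0.53364867 0.10089945 0.08816936] [0.64013053 0.16505698 0.10190099]
scene knob top 160 [ 0.5435392  -0.10296219  0.12567854] [ 0.5424135  -0.10200884  0.12570867] [0.04602185 0.04594027 0.00890296]
lever 162 [ 0.5282544  -0.19262196  0.11018301] [ 0.48252617 -0.20527018  0.09007528] [ 0.56446952 -0.17432614  0.12522503]
[[0.483, -0.2, 0.12], [0.485, -0.194, 0.123], [0.486, -0.202, 0.122], [0.486, -0.199, 0.123], [0.486, -0.191, 0.12], [0.487, -0.2, 0.12], [0.488, -0.204, 0.12], [0.488, -0.196, 0.123]]
plate 68 [0.59300207 0.13461006 0.09258511] [0.53868012 0.10155816 0.08808931] [0.64744098 0.14198529 0.09880291]
```

```bash
python3 -m inch '[[5,-3.2,0,-5,0],[5,-3.2,0,0,0],[5,-3.2,0,0,0],[5,-3.2,0,0,0],[5,-3.2,0,0,0],[5,-3.2,0,0,0],[5,-3.2,0,0,0],[5,-3.2,0,0,0]]' 40; python3 -m inch '[[0,0,0,-10,0],[0,0,0,-10,0],[0,0,0,-10,0],[0,0,0,-10,0],[0,0,0,-10,0],[0,0,0,-10,0],[0,0,0,-10,0],[0,0,0,-10,0],[0,0,0,-10,0],[0,0,0,-10,0]]'; python3 -m inch '[[0,0,0,-10,0],[0,0,0,-10,0],[0,0,0,-10,0],[0,0,0,0,0]]'
cat >> h.py <<'E'
def st(tgt=None):
    s=telemetry.observe(); M=R.from_quat(np.roll(s['eef_rot'],-1)).as_matrix()
    phi=np.degrees(np.arctan2(M[1,0],M[0,0]))
    print('t',round(float(s['clock']),2),'p',np.round(s['ee_pos'],4),'phi',round(phi,2),'z',np.round(M[:,2],3),'j',np.round(np.degrees(s['joint_pos']),1),'F',np.round(s['contact_force'],2),'T',np.round(s['torque'],3),'w',round(float(s['gripper_width']),4))
    if tgt is not None: print('tool delta cm',np.round(M.T@(np.array(tgt)-s['ee_pos'])*100,2))
    return s,M,phi
E
python3 -c "
from h import *
st((.5405,-.1,.16))"
```

```text
clock: 1.9
ee_pos: [0.4322, -0.1647, 0.2317]
eef_rot: [0.001, 0.987, 0.163, 0.0]
contact_force: [1.4, -0.8, 0.1]
gripper_width: 0.0852
clock: 3.15
ee_pos: [0.4312, -0.1663, 0.2314]
eef_rot: [0.0, 0.507, 0.862, -0.0]
contact_force: [-0.5, -0.1, 0.6]
gripper_width: 0.0855
clock: 3.65
ee_pos: [0.4313, -0.1663, 0.2314]
eef_rot: [0.0, 0.27, 0.963, -0.0]
contact_force: [0.4, 0.4, 0.1]
gripper_width: 0.0851
t 3.65 p [ 0.4313 -0.1663  0.2314] phi 148.68 z [ 0. -0. -1.] j [-28.1  -6.3  89.7  -0.   96.6 -86.8] F [0.36 0.43 0.12] T [-0.006  0.006 -0.056] w 0.0851
tool delta cm [-5.88 11.34  7.14]
```

```bash
python3 -m inch '[[-2,3.8,1,0,0],[-2,3.8,2,0,0],[-1.9,3.75,2,0,0],[0,0,2,0,0],[0,0,0,0,0]]'
python3 -c "
from h import *
st((.5405,-.1,.095))
for n in('top','scene'):
    a,d=shot(n,n+'1'); u,v=proj(n,(.5405,-.1,.114)); u=int(u);v=int(v)
    cv2.imwrite('pics/'+n+'1c.png',cv2.resize(a[v-50:v+50,u-60:u+60,::-1],None,fx=5,fy=5,interpolation=cv2.INTER_CUBIC)); print(u,v)
"
```

```text
clock: 4.28
ee_pos: [0.5395, -0.0991, 0.159]
eef_rot: [-0.003, 0.27, 0.963, -0.0]
contact_force: [0.0, 0.4, 0.5]
gripper_width: 0.0854
t 4.28 p [ 0.5395 -0.0991  0.159 ] phi 148.71 z [-0.005  0.001 -1.   ] j [-16.3   6.5  85.2  -0.   88.6 -75. ] F [0.05 0.39 0.54] T [ 0.04  -0.015  0.01 ] w 0.0854
tool delta cm [-0.16 -0.01  6.4 ]
288 204
236 209
```

```bash
python3 -c "
import cv2,numpy as np
a=cv2.imread('pics/top1c.png');b=cv2.imread('pics/scene1c.png');cv2.imwrite('pics/m1.png',cv2.resize(np.hstack([a,b]),(800,333)))"
```

```text
(no output)
```

View pics/m1.png

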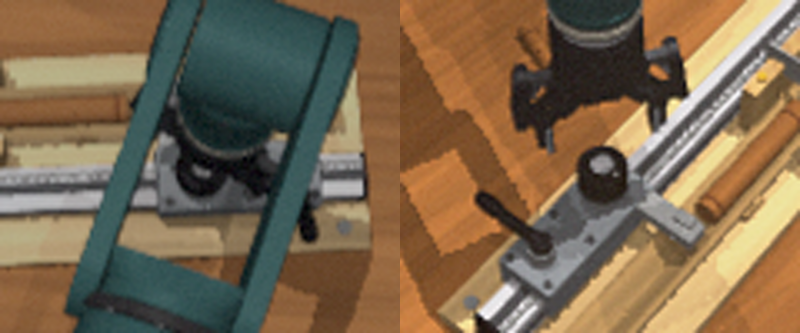

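The top view is mostly hidden by the arm. The scene view shows the open fingers straddling the knob (mosaic about (601,172)). I'll descend and close gently.

```bash
python3 -m inch '[[0,0,1.6,0,0],[0,0,1.6,0,0],[0,0,1.6,0,0],[0,0,1.6,0,0],[0,0,0,0,0]]' 20; python3 -c "
from h import *
st((.5405,-.1,.095))"; python3 -m inch '[[0,0,0,0,0.6],[0,0,0,0,0.6],[0,0,0,0,0.6],[0,0,0,0,0.6],[0,0,0,0,0.6],[0,0,0,0,0.6]]' 20;  python3 -c "
from h import *
st((.5405,-.1,.095))"
```

```text
clock: 5.0
ee_pos: [0.5391, -0.0995, 0.0949]
eef_rot: [-0.002, 0.269, 0.963, -0.0]
contact_force: [0.1, 0.4, -0.1]
gripper_width: 0.0854
t 5.0 p [ 0.5391 -0.0995  0.0949] phi 148.79 z [-0.004  0.001 -1.   ] j [-16.4   8.8  90.1  -0.   81.4 -75.2] F [ 0.11  0.35 -0.12] T [ 0.032  0.023 -0.005] w 0.0854
tool delta cm [-0.15  0.03 -0.02]
clock: 5.75
ee_pos: [0.5405, -0.1011, 0.0986]
eef_rot: [0.001, 0.269, 0.963, -0.001]
contact_force: [-4.2, -4.5, 5.3]
gripper_width: 0.0449
t 5.75 p [ 0.5405 -0.1011  0.0986] phi 148.77 z [ 0.001 -0.003 -1.   ] j [-16.4   8.6  89.9  -0.1  81.5 -75.2] F [-4.19 -4.46  5.3 ] T [-0.631  0.672  0.034] w 0.0449
tool delta cm [0.06 0.09 0.36]
```

```bash
python3 -m inch '[[0,0,0,0,0],[0,0,0,0,0],[0,0,0,0,0],[0,0,0,10,0],[0,0,0,10,0],[0,0,0,10,0],[0,0,0,10,0],[0,0,0,10,0],[0,0,0,10,0]]' 20; python3 -m inch '[[0,0,0,10,0],[0,0,0,10,0],[0,0,0,10,0],[0,0,0,0,0]]';python3 -c "
from h import *
st((.5405,-.1,.095))"; python3 -m inch '[[0,0,0,0,0.6],[0,0,0,0,0.6],[0,0,0,0,0.6],[0,0,0,0,0.6],[0,0,0,0,0.6],[0,0,0,0,0.6]]' 20;  python3 -c "
from h import *
s,M,phi=st()
p2=s['ee_pos'][:2];y2=M[:2,1]; a=np.radians(148.77); y1=np.array([np.sin(a),-np.cos(a)]); p1=np.array([.5405,-.1011])
print('c',np.linalg.solve(np.array([y1,y2]),[y1@p1,y2@p2]))"
```

```text
clock: 6.88
ee_pos: [0.5405, -0.0995, 0.0971]
eef_rot: [-0.0, 0.716, 0.698, 0.0]
contact_force: [-0.0, -0.3, -0.5]
gripper_width: 0.0854
clock: 7.38
ee_pos: [0.5405, -0.0996, 0.0971]
eef_rot: [-0.0, 0.871, 0.492, 0.0]
contact_force: [-1.0, 0.9, 0.3]
gripper_width: 0.0854
t 7.38 p [ 0.5405 -0.0996  0.0971] phi 58.92 z [-0.  0. -1.] j [-16.4   8.7  90.    0.   81.4  14.7] F [-0.96  0.88  0.32] T [ 0.034 -0.032  0.04 ] w 0.0854
tool delta cm [-0.04  0.02  0.21]
clock: 8.12
ee_pos: [0.5408, -0.0999, 0.0975]
eef_rot: [0.0, 0.871, 0.491, 0.0]
contact_force: [1.7, -0.4, 1.2]
gripper_width: 0.0446
t 8.12 p [ 0.5408 -0.0999  0.0975] phi 58.81 z [ 0.001 -0.    -1.   ] j [-16.4   8.7  89.9  -0.   81.4  14.8] F [ 1.73 -0.38  1.2 ] T [-0.148 -0.213  0.065] w 0.0446
c [ 0.54018785 -0.10091073]
```

```bash
python3 -m inch '[[0,0,0,0,0],[0,0,0,0,0],[0,0,0,0,0],[0,0,0,-10,0],[0,0,0,-10,0],[0,0,0,-10,0],[0,0,0,-10,0],[0,0,0,-10,0],[0,0,0,-10,0],[0,0,0,-10,0]]' 40; python3 -m inch '[[0,0,0,-10,0],[0,0,0,0,0]]';python3 -c "
from h import *
s,M,phi=st((.5404,-.1008,.097))
for k in range(13):
    b=np.radians(96.4-(phi-10*k-5)); print(k,np.round(.2094*np.array([np.cos(b),-np.sin(b)]),2))"
```

```text
clock: 9.38
ee_pos: [0.5404, -0.0998, 0.0972]
eef_rot: [-0.0, 0.43, 0.903, -0.0]
contact_force: [-0.1, 0.6, 0.2]
gripper_width: 0.0856
clock: 9.62
ee_pos: [0.5404, -0.0998, 0.0972]
eef_rot: [-0.0, 0.353, 0.936, -0.0]
contact_force: [0.2, -0.1, -0.0]
gripper_width: 0.0855
t 9.62 p [ 0.5404 -0.0998  0.0972] phi 138.68 z [-0. -0. -1.] j [-16.4   8.7  90.   -0.   81.4 -65.1] F [ 0.19 -0.09 -0.03] T [-0.052  0.01  -0.001] w 0.0855
tool delta cm [-0.06 -0.08  0.02]
0 [0.17 0.13]
1 [0.19 0.1 ]
2 [0.2  0.06]
3 [0.21 0.03]
4 [ 0.21 -0.01]
5 [ 0.2  -0.05]
6 [ 0.19 -0.08]
7 [ 0.18 -0.11]
8 [ 0.15 -0.14]
9 [ 0.13 -0.17]
10 [ 0.1  -0.19]
11 [ 0.06 -0.2 ]
12 [ 0.03 -0.21]
```

```bash
python3 -m inch '[[-0.06,-0.08,0,0,0.6],[0,0,0,0,0.6],[0,0,0,0,0.6],[0,0,0,0,0.6],[0,0,0,0,0.6],[0,0,0,0,0.6]]' 45; python3 -c "
from h import *
st()";python3 -m inch '[[0.17,0.13,0,10,0.6],[0.19,0.1,0,10,0.6],[0.2,0.06,0,10,0.6],[0,0,0,0,0.6]]'; python3 -c "
from h import *
st()
shot('top','top2');a,d=shot('scene','scene2');cv2.imwrite('pics/s2c.png',cv2.resize(a[140:280,170:350,::-1],None,fx=4,fy=4,interpolation=cv2.INTER_CUBIC))
"
```

```text
clock: 10.38
ee_pos: [0.5403, -0.101, 0.0976]
eef_rot: [0.0, 0.352, 0.936, -0.0]
contact_force: [-2.2, -1.2, 3.4]
gripper_width: 0.044
t 10.38 p [ 0.5403 -0.101   0.0976] phi 138.78 z [-0.    -0.001 -1.   ] j [-16.5   8.7  89.9  -0.   81.4 -65.3] F [-2.19 -1.25  3.4 ] T [-0.237  0.448 -0.136] w 0.044
clock: 10.88
ee_pos: [0.5395, -0.0948, 0.0976]
eef_rot: [0.001, 0.582, 0.813, 0.0]
contact_force: [-0.2, -0.8, 3.4]
gripper_width: 0.044
t 10.88 p [ 0.5395 -0.0948  0.0976] phi 108.87 z [ 0.001 -0.001 -1.   ] j [-15.9   8.4  90.2  -0.   81.3 -34.8] F [-0.17 -0.79  3.36] T [-0.287  0.272 -0.382] w 0.044
```

View pics/s2c.png

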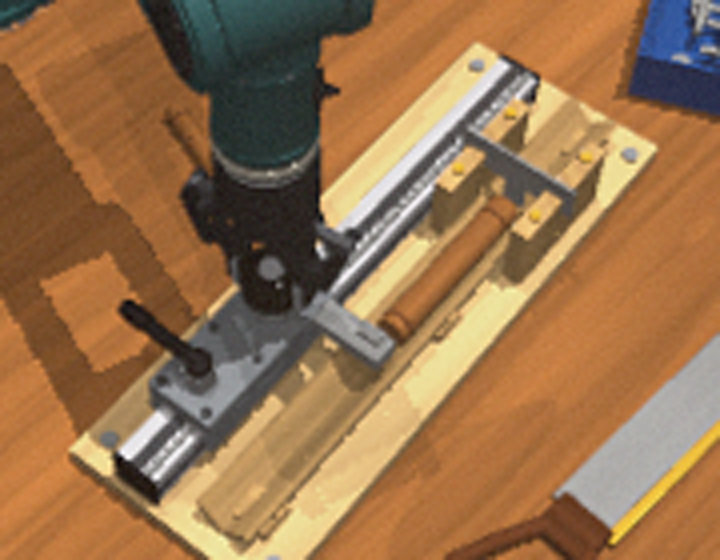

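The scene view shows the carriage advancing with the knob. The stop foot (mosaic about (375,350)) is near the handle's end (390,325), and a gap remains at the plate.

```bash
python3 -m inch '[[0.21,0.03,0,10,0.6],[0.21,-0.01,0,10,0.6],[0.2,-0.05,0,10,0.6],[0,0,0,0,0.6]]'; python3 -c "
from h import *
st()
shot('top','top3');a,d=shot('scene','scene3');cv2.imwrite('pics/s3c.png',cv2.resize(a[160:260,220:340,::-1],None,fx=6,fy=6,interpolation=cv2.INTER_CUBIC))
"
```

```text
clock: 11.48
ee_pos: [0.5387, -0.0886, 0.0976]
eef_rot: [0.001, 0.772, 0.636, 0.001]
contact_force: [2.7, -1.1, 2.4]
gripper_width: 0.0437
t 11.47 p [ 0.5387 -0.0886  0.0976] phi 78.96 z [ 0.002 -0.    -1.   ] j [-15.3   8.1  90.5   0.   81.2  -4.3] F [ 2.68 -1.1   2.42] T [-0.181 -0.081 -0.321] w 0.0437
```

View pics/s3c.png

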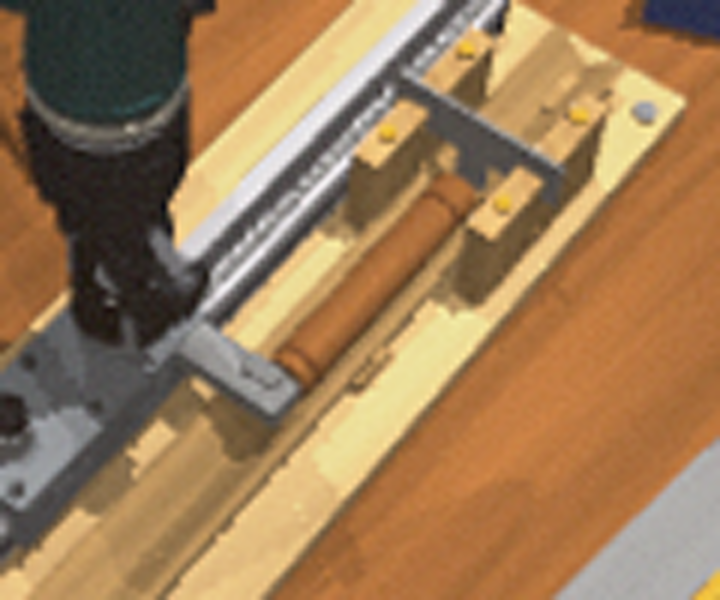

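The stop has reached the handle, and a gap of about 1 cm seems to remain at the plate (crop (470,185)).

```bash
python3 -m inch '[[0.19,-0.08,0,10,0.6],[0.18,-0.11,0,10,0.6],[0,0,0,0,0.6]]'; python3 -c "
from h import *
st()
d=0
a,d=shot('scene','scene4');cv2.imwrite('pics/s4c.png',cv2.resize(a[160:230,250:340,::-1],None,fx=8,fy=8,interpolation=cv2.INTER_CUBIC))
a,d=shot('top','top4');cv2.imwrite('pics/t4c.png',cv2.resize(a[160:220,190:290,::-1],None,fx=8,fy=8,interpolation=cv2.INTER_CUBIC))
"
```

```text
clock: 11.95
ee_pos: [0.5382, -0.0844, 0.0976]
eef_rot: [0.001, 0.87, 0.492, 0.001]
contact_force: [4.6, -1.7, 1.0]
gripper_width: 0.044
t 11.95 p [ 0.5382 -0.0844  0.0976] phi 59.0 z [ 0.003 -0.    -1.   ] j [-14.9   7.9  90.7   0.   81.2  16.1] F [ 4.62 -1.68  1.01] T [-0.153 -0.547 -0.348] w 0.044
```

View pics/s4c.png

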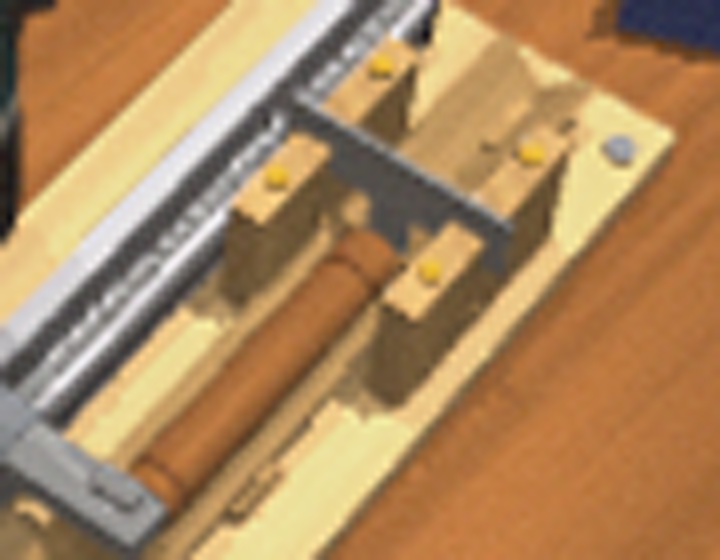

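View pics/t4c.png

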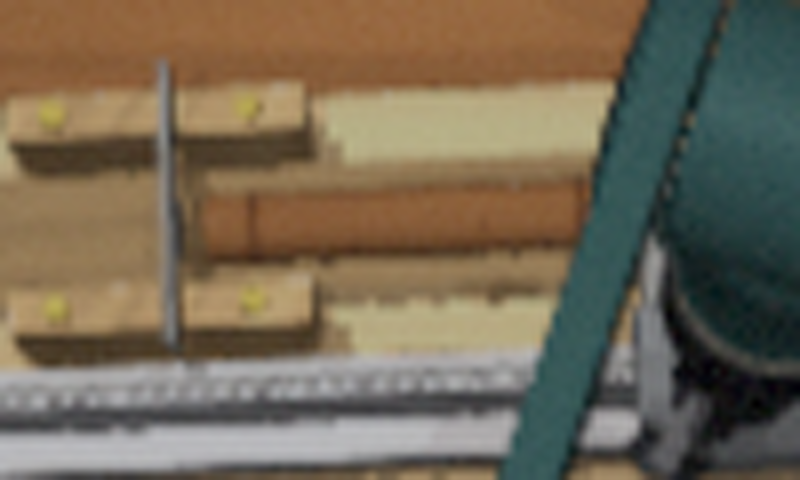

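```bash
python3 -c "
from h import *
u=np.array([-.1115,.9938,0])
print('end top',onz('top',215.4,188.5,.05)@u)
print('end scene',[ (onz('scene',250+x/8,160+y/8,.05)@u) for x,y in((385,255),)], 'end axis-top z.058',onz('scene',250+375/8,160+237/8,.058)@u)
print('plate top edge face top', [onz('top',190+x/8,160+y/8,.097)@u for x,y in((168,80),(180,340))])
print('plate scene', [onz('scene',250+x/8,160+y/8,.097)@u for x,y in((300,100),(500,225))])
"
```

```text
end top 0.06053667967344576
end scene [np.float64(0.05527603153779588)] end axis-top z.058 0.05499842493430107
plate top edge face top [np.float64(0.06874846964415018), np.float64(0.06696162837937573)]
plate scene [np.float64(0.06728463862338081), np.float64(0.06548199147960942)]
```

```bash
python3 -m inch '[[0.19,-0.07,0,10,0.6],[0,0,0,0,0.6]]'; python3 -c "
from h import *
st()"; python3 -m inch '[[0.13,-0.17,0,10,0.6],[0,0,0,0,0.6]]'; python3 -c "
from h import *
st()
a,d=shot('top','top5');a=a[160:220,190:290,::-1]
b,d=shot('scene','scene5');b=b[160:220,250:350,::-1]
cv2.imwrite('pics/m5.png',cv2.resize(np.hstack([a,b]),None,fx=4,fy=4,interpolation=cv2.INTER_CUBIC))
"
```

```text
clock: 12.3
ee_pos: [0.538, -0.0823, 0.0976]
eef_rot: [0.0, 0.91, 0.415, 0.001]
contact_force: [3.5, -1.3, 2.4]
gripper_width: 0.0434
t 12.3 p [ 0.538  -0.0823  0.0976] phi 49.03 z [ 0.001  0.    -1.   ] j [-14.7   7.9  90.7   0.   81.3  26.3] F [ 3.52 -1.27  2.43] T [-0.099 -0.456 -0.379] w 0.0434
clock: 12.55
ee_pos: [0.5377, -0.0802, 0.0976]
eef_rot: [0.0, 0.942, 0.334, 0.001]
contact_force: [5.0, -0.3, 2.0]
gripper_width: 0.0435
t 12.55 p [ 0.5377 -0.0802  0.0976] phi 39.08 z [ 0.002  0.    -1.   ] j [-14.5   7.8  90.8   0.   81.2  36.4] F [ 5.05 -0.35  2.01] T [-0.082 -0.696 -0.314] w 0.0435
```

View pics/m5.png

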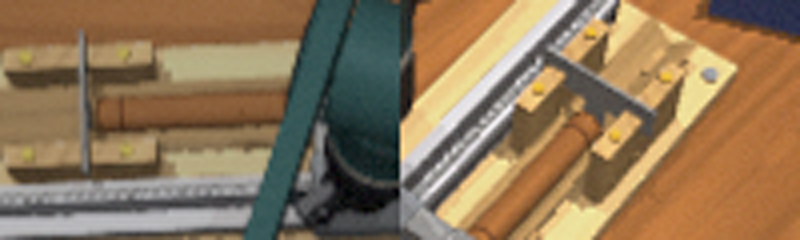

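Both views show about 4 mm left between handle end and plate (left panel at (97,112)). From here I use small steps, watching the torque.

```bash
python3 -m inch '[[0.03,-0.05,0,3,0.6],[0,0,0,0,0.6]]' >/dev/null; python3 -c "
from h import *
st()"; python3 -m inch '[[0.03,-0.06,0,3,0.6],[0,0,0,0,0.6]]' >/dev/null; python3 -c "
from h import *
st()";python3 -m inch '[[0.03,-0.06,0,3,0.6],[0,0,0,0,0.6]]' >/dev/null; python3 -c "
from h import *
st()
a,d=shot('top','top6');a=a[160:220,190:290,::-1]
b,d=shot('scene','scene6');b=b[160:220,250:350,::-1]
cv2.imwrite('pics/m6.png',cv2.resize(np.hstack([a,b]),None,fx=4,fy=4,interpolation=cv2.INTER_CUBIC))
"
```

```text
t 12.9 p [ 0.5376 -0.0796  0.0976] phi 36.02 z [ 0.002  0.    -1.   ] j [-14.4   7.8  90.9   0.   81.2  39.6] F [ 4.39 -1.37  2.25] T [-0.064 -0.726 -0.17 ] w 0.0435
t 13.15 p [ 0.5375 -0.079   0.0976] phi 33.02 z [ 0.002 -0.    -1.   ] j [-14.3   7.8  90.9   0.   81.2  42.6] F [ 5.82 -0.91  1.31] T [-0.02  -0.791 -0.139] w 0.0442
t 13.4 p [ 0.5375 -0.0783  0.0976] phi 30.02 z [ 0.002 -0.    -1.   ] j [-14.3   7.8  90.9   0.   81.2  45.7] F [ 4.77 -0.5   2.  ] T [-0.061 -0.785 -0.238] w 0.0435
```

View pics/m6.png

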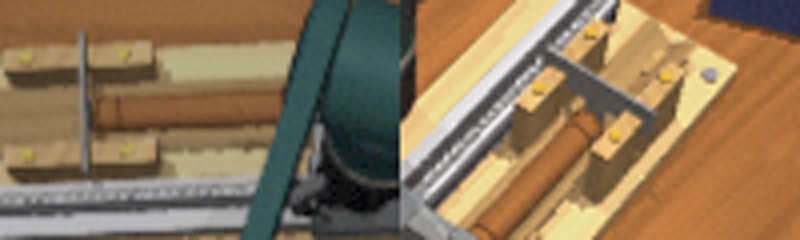

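```bash
python3 -m inch '[[0.02,-0.06,0,3,0.6]]' >/dev/null; python3 -c "
from h import *
st()"; python3 -m inch '[[0.02,-0.06,0,3,0.6]]' >/dev/null; python3 -c "
from h import *
st()
im,d=shot('scene','scene7'); im,d=shot('top','top7')
ims=[cv2.imread(f'pics/top{k}.png')[172:205,200:260] for k in (4,5,6,7)]
cv2.imwrite('pics/m7.png',cv2.resize(np.vstack([np.hstack(ims[:2]),np.hstack(ims[2:])]),None,fx=6.5,fy=6.5,interpolation=cv2.INTER_CUBIC))
"
```

```text
t 13.62 p [ 0.5374 -0.0778  0.0976] phi 27.0 z [ 0.002 -0.    -1.   ] j [-14.2   7.8  90.9   0.   81.2  48.8] F [ 5.72 -0.65  1.54] T [-0.04  -0.826  0.368] w 0.0438
t 13.75 p [ 0.5373 -0.0771  0.0976] phi 24.0 z [ 0.002 -0.    -1.   ] j [-14.2   7.7  91.    0.   81.2  51.8] F [ 5.64 -0.93  1.21] T [-0.066 -0.81   0.406] w 0.0437
```

View pics/m7.png

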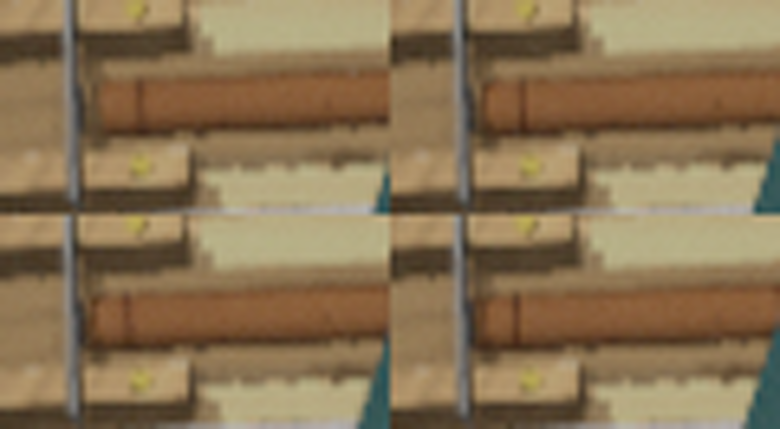

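```bash
cat > reg.py <<'E'
from h import *
import sys
def reg(n,ks):
    f=lambda k: cv2.cvtColor(cv2.imread(f'pics/{n}{k}.png'),cv2.COLOR_BGR2GRAY).astype(np.float32)
    (x0,x1,y0,y1)=(213,252,184,193) if n=='top' else (262,300,182,222)
    ref=f(ks[-1])
    for k in ks:
        T=cv2.resize(ref[y0:y1,x0:x1],None,fx=8,fy=8,interpolation=cv2.INTER_CUBIC)
        I=cv2.resize(f(k)[y0-8:y1+8,x0-8:x1+8],None,fx=8,fy=8,interpolation=cv2.INTER_CUBIC)
        r=cv2.matchTemplate(I,T,cv2.TM_CCOEFF_NORMED); _,m,_,l=cv2.minMaxLoc(r)
        print(n,k,(np.array(l)-64)/8,round(m,3))
E
python3 -c "
from reg import *
reg('top',[3,4,5,6,7]); reg('scene',[3,4,5,6,7])
for p in((.6,.05,.058),(.598,.07,.058)): print(proj('top',p),proj('scene',p),'per mm',(proj('top',np.add(p,[-.00111,.00994,0]))-proj('top',p))/10,(proj('scene',np.add(p,[-.00111,.00994,0]))-proj('scene',p))/10)
"
```

```text
top 3 [0. 0.] 0.864
top 4 [ 1.625 -0.125] 0.893
top 5 [0.75 0.  ] 0.949
top 6 [0.125 0.   ] 0.969
top 7 [0. 0.] 0.989
scene 3 [0. 0.] 0.986
scene 4 [0. 0.] 0.989
scene 5 [0. 0.] 0.993
scene 6 [0. 0.] 0.997
scene 7 [0. 0.] 0.999
[240.09284011 185.87483802] [282.7711849  202.83926711] per mm [-0.32049753  0.01445081] [ 0.18087061 -0.19877339]
[233.64903692 186.09293788] [286.45036317 198.8960592 ] per mm [-0.32061571  0.0144554 ] [ 0.17825953 -0.19593977]
```

```bash
python3 -c "
import cv2,numpy as np
ims=[cv2.imread(f'pics/scene{k}.png')[175:205,280:310] for k in (4,6,7)]
t=[cv2.imread(f'pics/top{k}.png')[175:205,203:233] for k in (4,6,7)]
cv2.imwrite('pics/m8.png',cv2.resize(np.vstack([np.hstack(ims),np.hstack(t)]),None,fx=8.8,fy=8.8,interpolation=cv2.INTER_NEAREST))"
```

```text
(no output)
```

View pics/m8.png

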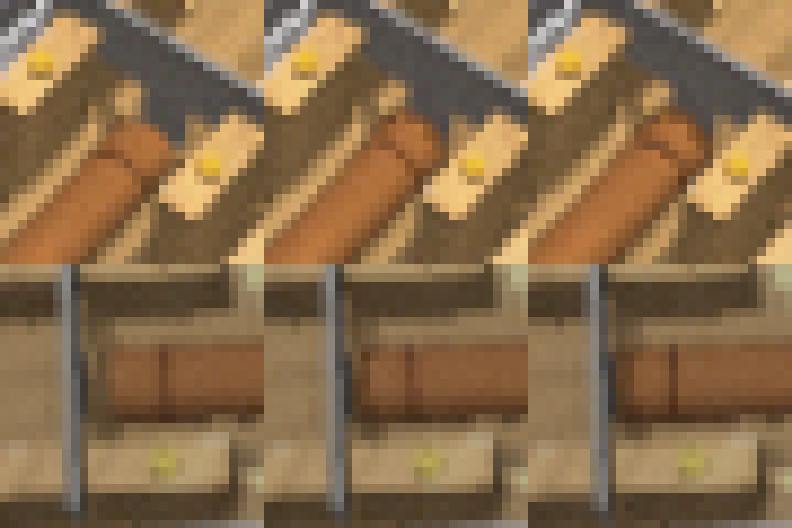

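```bash
python3 -c "
from h import *
X=np.array([.9938,.1115,0]);U=np.array([-.1115,.9938,0]);Z=np.array([0,0,1])
for s in(.058,.06,.062,.064,.066,.068): print(s,[np.round(proj(n,.6008*X+s*U+z*Z),1) for n in('top','scene') for z in(.044,.058,.097)])
print('plate face (network):',[round(float(onz(n,u,v,.044)@U),4) for n,u,v in(('top',213.2,189.2),('scene',299.2,188.3))])
for n in('top','scene'): print([ (round(x['confidence'],2),np.round(x['centre'],1)) for x in finder.mark_of(n,'pattern')],[ (np.round(x['centre'],1),round(float(onz(n,*x['centre'],.044)@U),4)) for x in finder.mark_of(n,'stop')+finder.mark_of(n,'plate_face')])
"
```

```text
0.058 [array([216.3, 188.3]), array([216. , 187.3]), array([215. , 184.4]), array([295.4, 190.6]), array([295.8, 188.1]), array([297., 181.])]
0.06 [array([215.7, 188.3]), array([215.3, 187.3]), array([214.3, 184.4]), array([295.7, 190.2]), array([296.1, 187.7]), array([297.3, 180.6])]
0.062 [array([215.1, 188.4]), array([214.7, 187.3]), array([213.6, 184.4]), array([296.1, 189.8]), array([296.5, 187.3]), array([297.7, 180.2])]
0.064 [array([214.4, 188.4]), array([214.1, 187.4]), array([213. , 184.4]), array([296.4, 189.4]), array([296.8, 186.9]), array([298. , 179.8])]
0.066 [array([213.8, 188.4]), array([213.4, 187.4]), array([212.3, 184.5]), array([296.8, 189. ]), array([297.2, 186.6]), array([298.4, 179.4])]
0.068 [array([213.2, 188.4]), array([212.8, 187.4]), array([211.6, 184.5]), array([297.1, 188.7]), array([297.5, 186.2]), array([298.7, 179. ])]
plate face (network): [0.068, 0.0737]
[(0.7, array([236.9, 189.7])), (0.55, array([339.3, 293.2]))] [(array([212.2, 190.7]), 0.0712)]
[(0.72, array([281.7, 204.3])), (0.56, array([149.5, 214.4])), (0.43, array([218.8, 177.1]))] [(array([268.6, 221.6]), -0.0953), (array([297.2, 189.6]), 0.065)]
```

```bash
python3 -c "
from h import *
st()"; for i in 1 2; do :; done; python3 -m inch '[[0.01,-0.04,0,2,0.6]]' >/dev/null; python3 -c "
from h import *
st()"; python3 -m inch '[[0.01,-0.04,0,2,0.6]]' >/dev/null; python3 -c "
from h import *
st()"
```

```text
t 14.15 p [ 0.5373 -0.0771  0.0976] phi 24.01 z [ 0.002  0.    -1.   ] j [-14.2   7.7  91.    0.   81.2  51.8] F [ 5.68 -1.06  2.69] T [-0.035 -0.831 -0.171] w 0.0438
t 14.28 p [ 0.5373 -0.0767  0.0976] phi 22.03 z [ 0.002 -0.    -1.   ] j [-14.1   7.7  91.    0.   81.2  53.8] F [ 4.9  -1.05  1.81] T [-0.015 -0.815  0.31 ] w 0.0441
t 14.4 p [ 0.5372 -0.0763  0.0976] phi 20.03 z [ 0.002 -0.    -1.   ] j [-14.1   7.7  91.    0.   81.2  55.9] F [ 6.2  -1.44  1.22] T [-0.047 -0.831  0.324] w 0.044
```

```bash
P='from h import *
st()'; python3 -m inch '[[0.01,-0.04,0,2,0.6]]' >/dev/null; python3 -c "$P"; python3 -m inch '[[0.01,-0.04,0,2,0.6]]' >/dev/null; python3 -c "$P"
```

```text
t 14.53 p [ 0.5372 -0.0758  0.0976] phi 18.03 z [ 0.002 -0.    -1.   ] j [-14.    7.7  91.    0.   81.2  57.9] F [ 5.15 -1.32  2.49] T [-0.005 -0.845  0.352] w 0.0435
t 14.65 p [ 0.5371 -0.0754  0.0976] phi 16.03 z [ 0.002 -0.    -1.   ] j [-14.    7.7  91.    0.   81.2  60. ] F [5.06 0.06 0.99] T [-0.003 -0.828  0.349] w 0.044
```

```bash
python3 -c "
from h import *
shot('scene','scene8');shot('top','top8')
from reg import *
reg('top',[4,5,6,7,8])
st()
ims=[cv2.imread(f'pics/scene{k}.png')[175:205,280:310] for k in (6,7,8)]
t=[cv2.imread(f'pics/top{k}.png')[175:205,203:233] for k in (6,7,8)]
cv2.imwrite('pics/m9.png',cv2.resize(np.vstack([np.hstack(ims),np.hstack(t)]),None,fx=8.8,fy=8.8,interpolation=cv2.INTER_NEAREST))"
```

```text
top 4 [0.875 0.   ] 0.875
top 5 [0.875 0.   ] 0.925
top 6 [0.375 0.   ] 0.951
top 7 [0.25 0.  ] 0.962
top 8 [0. 0.] 0.989
t 14.75 p [ 0.5371 -0.0754  0.0976] phi 16.04 z [ 0.002 -0.    -1.   ] j [-14.    7.7  91.    0.   81.2  60. ] F [ 5.81 -1.06  1.1 ] T [-0.054 -0.853 -0.012] w 0.0442
```

View pics/m9.png

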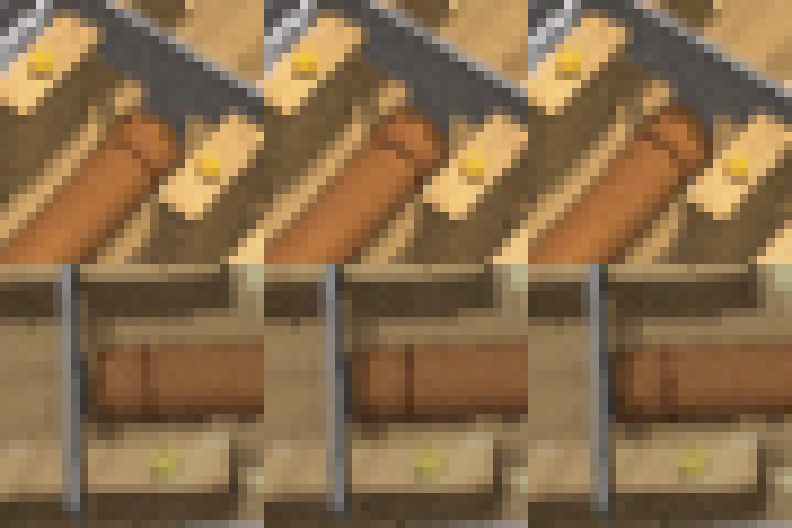

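```bash
P='from h import *
st()'; python3 -m inch '[[0.01,-0.04,0,2,0.6]]' >/dev/null; python3 -c "$P"; python3 -m inch '[[0.01,-0.04,0,2,0.6]]' >/dev/null; python3 -c "$P"; python3 -m inch '[[0,0,0,0,0.6]]' >/dev/null; python3 -c "$P"
```

```text
t 14.88 p [ 0.5371 -0.075   0.0976] phi 14.04 z [ 0.002 -0.    -1.   ] j [-14.    7.7  91.    0.   81.2  62. ] F [ 5.4  -0.33  1.54] T [-0.013 -0.812  0.333] w 0.0443
t 15.0 p [ 0.537  -0.0746  0.0976] phi 12.03 z [ 0.002 -0.    -1.   ] j [-13.9   7.7  91.    0.   81.2  64.1] F [ 5.43 -0.74  2.11] T [-0.08  -0.809  0.3  ] w 0.0439
t 15.12 p [ 0.537  -0.0746  0.0976] phi 12.04 z [ 0.002 -0.    -1.   ] j [-13.9   7.7  91.    0.   81.2  64. ] F [ 5.13 -0.02  2.01] T [-0.048 -0.828 -0.053] w 0.0439
```

```bash
P='from h import *
st()'; python3 -m inch '[[0,-0.04,0,2,0.6]]' >/dev/null; python3 -c "$P"; python3 -m inch '[[0,-0.04,0,2,0.6]]' >/dev/null; python3 -c "$P"; python3 -m inch '[[0,-0.04,0,2,0.6]]' >/dev/null; python3 -c "$P
shot('scene','scene9');shot('top','top9')
ims=[cv2.imread(f'pics/scene{k}.png')[175:205,280:310] for k in (6,8,9)]
t=[cv2.imread(f'pics/top{k}.png')[175:205,203:233] for k in (6,8,9)]
cv2.imwrite('pics/m10.png',cv2.resize(np.vstack([np.hstack(ims),np.hstack(t)]),None,fx=8.8,fy=8.8,interpolation=cv2.INTER_NEAREST))"
```

```text
t 15.25 p [ 0.537  -0.0742  0.0976] phi 10.04 z [ 0.002 -0.    -1.   ] j [-13.9   7.6  91.1   0.   81.2  66.1] F [ 5.02 -0.5   2.06] T [-0.023 -0.818  0.381] w 0.044
t 15.38 p [ 0.5369 -0.0738  0.0976] phi 8.04 z [ 0.002 -0.    -1.   ] j [-13.8   7.6  91.1   0.   81.2  68.1] F [ 5.76 -1.26  1.25] T [-0.05  -0.809  0.438] w 0.0437
t 15.5 p [ 0.5369 -0.0734  0.0976] phi 6.06 z [ 0.002 -0.    -1.   ] j [-13.8   7.6  91.1   0.   81.2  70.2] F [ 5.96 -0.18  2.09] T [-0.024 -0.757  0.498] w 0.0437
```

View pics/m10.png

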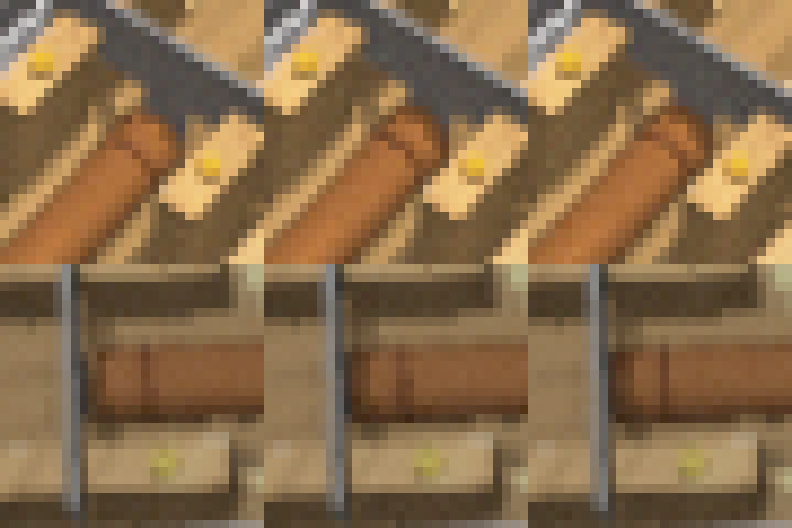

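Torque now climbs about 0.055 N·m per 2° (0.381, 0.438, 0.498, over a base of about 0.325), as expected for contact, giving roughly 14 N. The pictures show the handle's end at the plate. I'll hold briefly, then release and rise.

```bash
P='from h import *
st()'; python3 -m inch '[[0,0,0,0,0.6],[0,0,0,0,0.6],[0,0,0,0,0.6],[0,0,0,0,0.6]]' >/dev/null; python3 -c "$P"; python3 -m inch '[[0,0,0,0,0],[0,0,0,0,0],[0,0,0,0,0],[0,0,0,0,0]]' ; python3 -c "$P"
```

```text
t 16.1 p [ 0.5369 -0.0734  0.0976] phi 6.07 z [ 0.002  0.    -1.   ] j [-13.8   7.6  91.1   0.   81.2  70.1] F [ 5.61 -0.71  1.92] T [-0.038 -0.796  0.119] w 0.0436
clock: 16.6
ee_pos: [0.5358, -0.0733, 0.097]
eef_rot: [-0.0, 0.999, 0.051, -0.001]
contact_force: [-1.3, 1.2, 0.0]
gripper_width: 0.0855
t 16.6 p [ 0.5358 -0.0733  0.097 ] phi 5.82 z [-0.001  0.    -1.   ] j [-13.8   7.6  91.2  -0.   81.3  70.4] F [-1.3   1.23  0.05] T [-0.007  0.004  0.01 ] w 0.0855
```

```bash
python3 -m inch '[[0,0,-2.5,0,0],[0,0,-2.5,0,0],[0,0,-2.5,0,0],[-2,3,0,-2,0],[-2,3,0,-2,0],[-1.8,2.9,0,0,0],[0,0,0,0,0]]' ; python3 -c "
from h import *
st((.487,-.168,.172))
for n in('top','scene'):
    im,d=shot(n,n+'10')
    print(n,[(t,round(x['confidence'],2),np.round(x['centre'],1),np.round(onz(n,*x['centre'],z),4)) for t,z in(('lever_tip',.117),('lever_hub',.104)) for x in finder.mark_of(n,t)[:2]])
    f,cx,cy,M,t,_=cal(n); v,u=np.mgrid[:384,:512]; W=(np.stack([(u-cx)/f*d,(v-cy)/f*d,d],-1)-t)@M
    m=(W[...,2]>.1)&(W[...,2]<.13)&(W[...,0]>.44)&(W[...,0]<.56)&(W[...,1]>-.21)&(W[...,1]<-.12)&(d>0)
    q=W[m]; print(len(q)); 
    for a in np.arange(.47,.56,.01):
        r=q[(q[:,0]>a)&(q[:,0]<a+.01)]; 
        if len(r): print(round(a,2),len(r),np.round([r[:,1].min(),r[:,1].max(),r[:,2].max()],3))
a=cv2.imread('pics/scene10.png')[160:280,160:340]; cv2.imwrite('pics/s10c.png',cv2.resize(a,None,fx=4.4,fy=4.4,interpolation=cv2.INTER_CUBIC))
"
```

```text
clock: 17.48
ee_pos: [0.4899, -0.171, 0.1723]
eef_rot: [0.0, 0.996, 0.084, -0.0]
contact_force: [-0.1, -0.1, 0.4]
gripper_width: 0.0856
t 17.48 p [ 0.4899 -0.171   0.1723] phi 9.61 z [-0. -0. -1.] j [-25.5   2.1  88.3  -0.   89.6  54.9] F [-0.1  -0.08  0.42] T [ 0.006 -0.033  0.026] w 0.0856
tool delta cm [-0.24 -0.35  0.03]
top [('lever_tip', 0.56, array([308. , 224.7]), array([ 0.4828, -0.1584,  0.117 ]))]
23
0.47 8 [-0.172 -0.161  0.127]
0.48 13 [-0.172 -0.161  0.128]
0.49 2 [-0.16  -0.157  0.121]
scene [('lever_tip', 0.44, array([211. , 216.2]), array([ 0.5057, -0.1695,  0.117 ])), ('lever_tip', 0.36, array([242.8, 206.8]), array([ 0.5484, -0.0791,  0.117 ])), ('lever_hub', 0.59, array([227.1, 221.1]), array([ 0.5457, -0.1423,  0.104 ]))]
135
0.48 15 [-0.177 -0.162  0.127]
0.49 20 [-0.177 -0.163  0.124]
0.5 18 [-0.175 -0.16   0.121]
0.51 15 [-0.171 -0.158  0.117]
0.52 16 [-0.169 -0.156  0.115]
0.53 13 [-0.167 -0.157  0.116]
0.54 19 [-0.168 -0.149  0.112]
0.55 19 [-0.169 -0.149  0.11 ]
```

View pics/s10c.png

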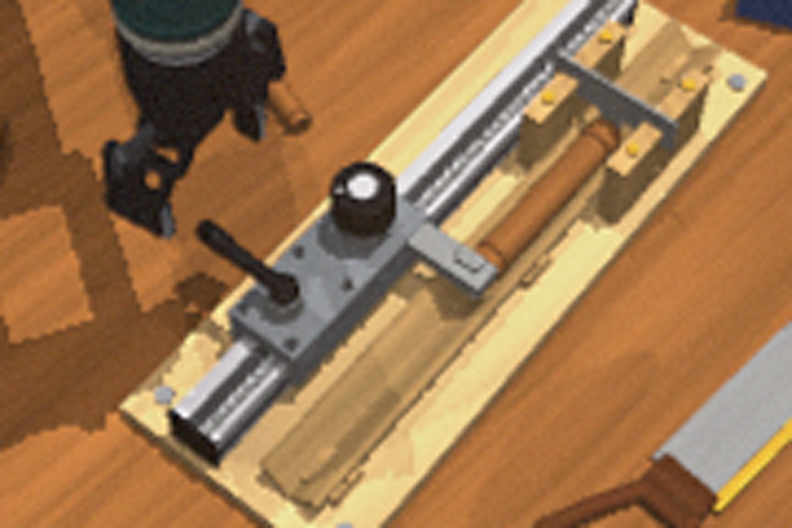

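The scene view shows the stop against the handle and the handle against the plate. The lever runs from hub (285,285) to tip (210,232), with the open gripper above it. I'll descend around the tip.

```bash
P='from h import *
st((.489,-.168,.101))'; python3 -m inch '[[-0.1,-0.35,1.8,0,0],[0,0,1.8,0,0],[0,0,1.8,0,0],[0,0,1.7,0,0],[0,0,0,0,0]]' >/dev/null; python3 -c "$P"; python3 -m inch '[[0,0,0,0,0.7],[0,0,0,0,0.7],[0,0,0,0,0.7],[0,0,0,0,0.7],[0,0,0,0,0.7]]' 20; python3 -c "$P
a,d=shot('scene','scene11'); a=a[160:280,160:340,::-1]; cv2.imwrite('pics/s11c.png',cv2.resize(a,None,fx=4.4,fy=4.4,interpolation=cv2.INTER_CUBIC))"
```

```text
t 18.4 p [ 0.4878 -0.1655  0.0988] phi 9.79 z [-0.004  0.002 -1.   ] j [-25.    4.5  94.4  -0.   81.4  55.2] F [0.14 0.34 0.21] T [-0.019 -0.029 -0.014] w 0.085
tool delta cm [ 0.08  0.26 -0.22]
clock: 19.02
ee_pos: [0.4893, -0.1661, 0.1015]
eef_rot: [0.0, 0.996, 0.085, 0.0]
contact_force: [0.3, 0.5, 0.3]
gripper_width: 0.0258
t 19.02 p [ 0.4893 -0.1661  0.1015] phi 9.8 z [ 0. -0. -1.] j [-25.    4.4  94.2  -0.   81.4  55.2] F [0.3  0.5  0.29] T [ 0.026  0.05  -0.035] w 0.0258
tool delta cm [-0.06  0.18  0.05]
```

View pics/s11c.png

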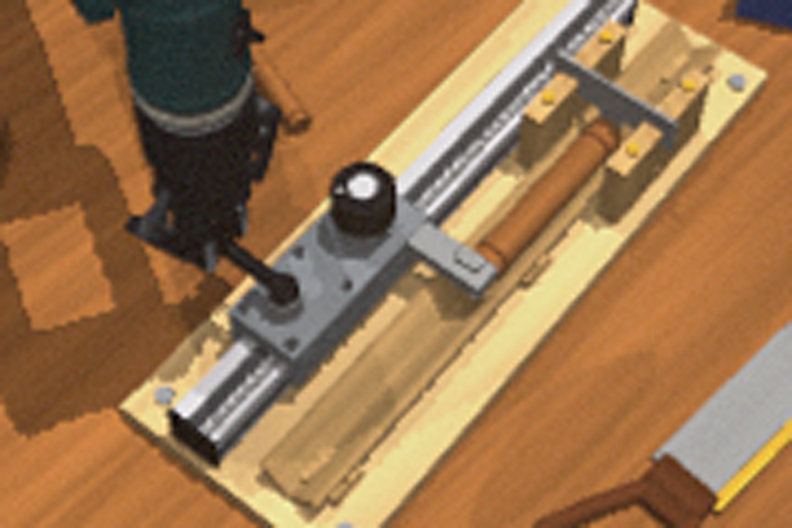

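The fingers cage the lever tip (crop (215,250)). I'll sweep it counter-clockwise along its arc.

```bash
P='from h import *
st()'; python3 -m inch '[[0.05,0.5,0,-5,0.7],[0.09,0.99,0,-10,0.7],[0.09,0.99,0,-10,0.7],[0.09,0.99,0,-10,0.7]]' ; python3 -c "$P";  python3 -m inch '[[0.09,0.99,0,-10,0.7],[0.09,0.99,0,-10,0.7],[0.09,0.99,0,-10,0.7],[0.09,0.99,0,-10,0.7],[0.02,0.5,0,-5,0.7],[0,0,0,0,0.7]]'; python3 -c "$P
a,d=shot('scene','scene12'); a=a[160:280,160:340,::-1]; cv2.imwrite('pics/s12c.png',cv2.resize(a,None,fx=4.4,fy=4.4,interpolation=cv2.INTER_CUBIC))"
```

```text
clock: 19.58
ee_pos: [0.5045, -0.1964, 0.1011]
eef_rot: [-0.001, 0.923, 0.384, -0.001]
contact_force: [-2.7, 1.8, 1.1]
gripper_width: 0.0259
t 19.57 p [ 0.5045 -0.1964  0.1011] phi 45.13 z [-0.002  0.001 -1.   ] j [-27.3   7.6  90.7  -0.   81.8  17.6] F [-2.75  1.76  1.12] T [ 0.191  0.341 -0.025] w 0.0259
clock: 20.32
ee_pos: [0.5456, -0.2134, 0.101]
eef_rot: [-0.0, 0.709, 0.705, -0.0]
contact_force: [-1.4, 0.7, -0.1]
gripper_width: 0.0256
t 20.32 p [ 0.5456 -0.2134  0.101 ] phi 89.73 z [-0.001  0.    -1.   ] j [-26.9  13.   84.5  -0.   82.6 -26.6] F [-1.44  0.74 -0.12] T [-0.022  0.081 -0.011] w 0.0256
```

View pics/s12c.png

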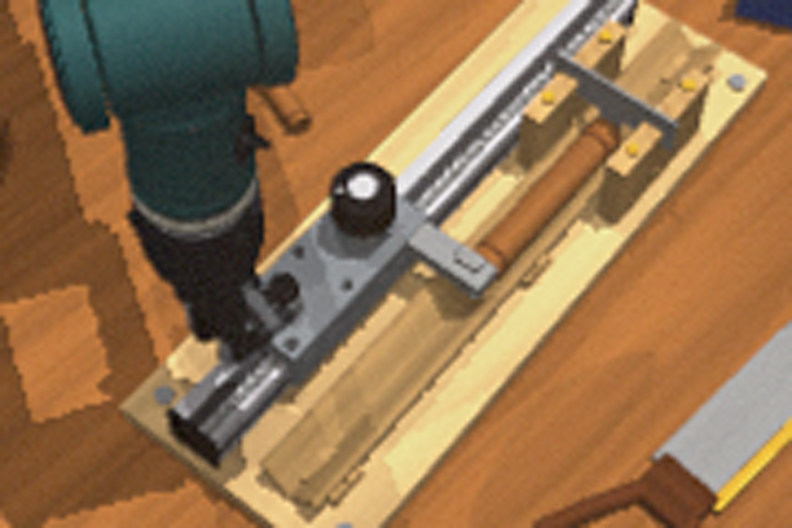

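The lever now points nearly along station -y (hub (285,290), tip under the gripper). I'll push on gently until the end stop shows in the force.

```bash
P='from h import *
st()'; python3 -m inch '[[0,0.3,0,0,0.7],[0,0,0,0,0.7]]' >/dev/null; python3 -c "$P";  python3 -m inch '[[0,0.3,0,0,0.7],[0,0,0,0,0.7]]'>/dev/null; python3 -c "$P"
```

```text
t 20.62 p [ 0.5485 -0.2133  0.1012] phi 89.77 z [-0. -0. -1.] j [-26.8  13.3  84.1  -0.   82.7 -26.5] F [-1.52 -0.19 -0.41] T [-0.135  0.24  -0.046] w 0.0256
t 20.88 p [ 0.5511 -0.2134  0.1012] phi 89.78 z [-0.002 -0.    -1.   ] j [-26.6  13.6  83.6  -0.1  82.8 -26.4] F [-3.68 -1.62  0.7 ] T [-0.21   0.584 -0.019] w 0.026
```

```bash
P='from h import *
st()'; python3 -m inch '[[0,0.2,0,0,0.7],[0,0,0,0,0.7],[0,0,0,0,0.7]]' >/dev/null; python3 -c "$P";  python3 -m inch '[[0,0,0,0,0],[0,0,0,0,0],[0,0,0,0,0],[0,0,0,0,0],[0,0,-2.5,0,0],[0,0,-3,0,0],[-3,0,-3,0,0],[-4,0,-2,0,0],[-5,0,0,0,0],[-5,0,0,0,0]]'; python3 -m inch '[[-5,0,0,0,0],[-4,0,0,0,0],[0,0,0,0,0]]'; python3 -c "$P
a,d=shot('scene','scene13'); a=a[160:280,160:340,::-1]; cv2.imwrite('pics/s13c.png',cv2.resize(a,None,fx=4.4,fy=4.4,interpolation=cv2.INTER_CUBIC))
a,d=shot('top','top13'); a=a[150:250,160:350,::-1]; cv2.imwrite('pics/t13c.png',cv2.resize(a,None,fx=4.1,fy=4.1,interpolation=cv2.INTER_CUBIC))"
```

```text
t 21.25 p [ 0.5513 -0.2135  0.1011] phi 89.76 z [-0.006  0.    -1.   ] j [-26.6  13.8  83.4  -0.1  83.1 -26.3] F [-8.39 -2.12  2.49] T [-0.213  1.37   0.03 ] w 0.0255
clock: 22.5
ee_pos: [0.5534, -0.3846, 0.2071]
eef_rot: [0.001, 0.708, 0.706, 0.0]
contact_force: [0.2, 0.4, 0.4]
gripper_width: 0.0854
clock: 22.88
ee_pos: [0.5516, -0.4764, 0.2044]
eef_rot: [-0.001, 0.71, 0.704, -0.0]
contact_force: [-0.1, 0.1, 0.1]
gripper_width: 0.0855
t 22.88 p [ 0.5516 -0.4764  0.2044] phi 89.57 z [-0.001  0.001 -1.   ] j [-45.3  29.   51.5  -0.   99.6 -44.8] F [-0.08  0.12  0.12] T [-0.004  0.042 -0.001] w 0.0855
```

View pics/s13c.png

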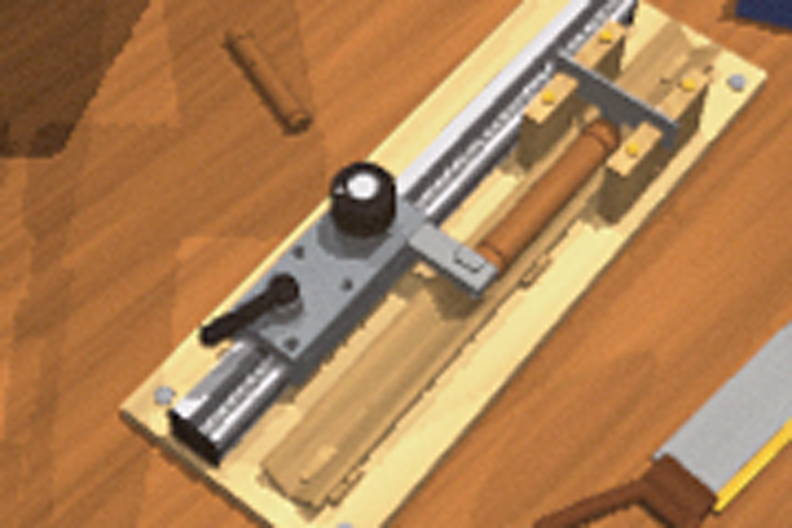

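View pics/t13c.png

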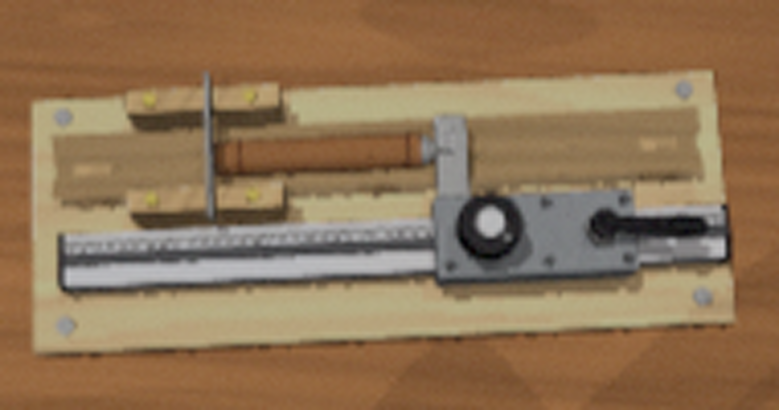

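```bash
python3 -c "
from h import *
a=onz('top',160+703/4.1,150+226/4.1,.119)-onz('top',160+605/4.1,150+224/4.1,.108); ang=np.degrees(np.arctan2(a[1],a[0]))%360
print(np.linalg.norm(a[:2]),np.radians(ang-186.4))
b=cv2.imread('pics/top0.png').astype(int);c=cv2.imread('pics/top13.png').astype(int)
m=abs(b-c).max(2)>40
for nm,(x0,x1,y0,y1) in dict(saw=(185,305,105,150),tape=(85,112,222,252),tray=(70,155,145,220),carton=(372,430,175,225)).items(): print(nm,m[y0:y1,x0:x1].sum())
workorder.hand_in(); st()"
```

```text
0.06895734584076847 1.472066505037727
saw 0
tape 0
tray 0
carton 716
the job is handed in; nothing more can be done
the job is handed in; nothing more can be done
```

```bash
python3 -c "
import cv2,numpy as np
cv2.imwrite('pics/f.png',np.hstack([cv2.imread('pics/top13.png')[130:300,330:480],cv2.imread('pics/scene0.png')[270:370,100:220].repeat(1,0)[:100].copy() if 0 else cv2.copyMakeBorder(cv2.imread('pics/scene0.png')[270:370,100:220],0,70,0,0,0),cv2.copyMakeBorder(cv2.imread('pics/scene13.png')[270:370,100:220],0,70,0,0,0)]))"
```

```text
(no output)
```

View pics/f.png

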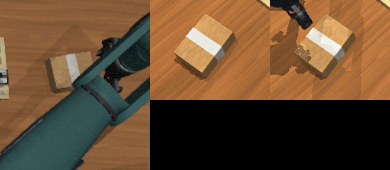

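The length stop is set to the middle-sized handle in the trough, the clamp lever is swung over, and the job is handed in. I had no verdict back.

- **Nip:** I turned the knob clockwise by about 133°, in small steps at the end. The turning torque rose from about 0.33 to 0.50 N·m over the last 6°, which works out to roughly 14 N on the handle. I held that for about half a second, then let go. The last pictures show the stop against the handle and the handle against the plate.
- **Lever:** I swung it over until it met its end stop at about 8 N. It measures about 1.47 rad in the top picture, so it is locked to within measuring error.
- **Bystanders:** The saw, tape and tray are unchanged in the top picture. The carton check flagged a difference. The picture I looked at after handing in shows the arm and its shadow crossing the carton. The scene camera shows the carton in the same place as at the start.
- **Weak checks:** I could not measure the force on the handle directly, so the 14 N is inferred from torque, and not re-measured after I released the knob. Following the handle's movement by matching pictures was too coarse to show when it touched the plate. The torque rise decided that.

The job took about 23 s of the 67 s allowed, and the gripper was open and clear when I handed it in.

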